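# Third hand at the sprung stop

## Task

Lay the black setting block lengthwise on the bare front part of the aluminium fixture's bed, on the scribed centre line and clear of the stop, and press it down firmly (about 10 N) so that it sits flat. Then push it along the bed, square and still flat, so that its narrow end pushes the sprung stop back until the needle stands in the middle of the green field, never letting the needle reach the red. Finish while holding it there, steadily, so that a colleague can screw it down; do not let go, and leave the tin, the steel block and the bottle where they are.

Things in the scene. Friction and masses are not known exactly. Their poses are not given: they have to be found in the camera images.
- setting_block_mid (a point): Loose black setting block, 42 wide (x) x 75 long (y) x 18 mm high, with a blue rubber pad 24 x 40 mm on top (to 30 mm; centred 8 mm towards +y) and a low white button at the -y end. 0.24 kg. Point: its centre, 15 mm above its underside; z up. Grasp across the 42 mm sides. Starts flat, long axis roughly away from the robot; either narrow end may go to the stop.
- jig: Fixed aluminium fixture plate 220 (x = -105 to 115) x 100 mm (y), its bed (top) 15 mm above the bench; origin on its underside, on the centre line under the resting stop's face. Its +x is the pushing direction, roughly away from the robot. Bare bed with scribed centre line (y = 0): x = -105 to 0. From x = 42 to 110 a grey spring housing, 64 wide, top 45 above the bench, with coloured fields.
- stop_face (a point): Centre of the front face of the steel sprung stop (66 mm wide, 1 to 27 mm above the bed), 14 mm above the bed; it faces jig -x and moves with the stop. A bar on top of it, up to 50 mm above the bench, runs back to the black needle.
- stop (a joint): How far the stop is pushed back along jig +x, m: 0 at rest, 0.025 at its end. Its spring pushes back with 2.8 N at 0 and 0.7 N more per mm (about 10 N at 0.010). The black needle moves with it over the scale: white 0 to 0.006, green 0.006 to 0.014 (middle 0.010), white to 0.018, red beyond.
- tin: Bystander: round brass-coloured tin, 60 mm across, 27 mm high; origin at the centre of its underside.
- bench_block: Bystander: square steel bench block 63 x 63 x 20 mm; origin at the centre of its underside.
- bottle: Bystander: small brown dropper bottle with black top, 33 mm across, 102 mm high; origin at the centre of its underside.
Mind the look-alikes: they are no part of the job. What is shaped like the part that bears setting_block_mid but orange or pink is not meant.

How it is judged:
On the way:
1. the block lies flat and roughly square on the bare bed, clear of the stop, pressed down on it with more than 6 N (z of setting_block_mid in the frame of jig between 0.026 and 0.033 m and angle between setting_block_mid's own z axis and vertical below 0.07 rad and x of setting_block_mid in the frame of jig between -0.11 and -0.0395 m and y of setting_block_mid in the frame of jig between -0.018 and 0.018 m and angle between the y axis of setting_block_mid and the x axis of jig, either way round below 0.2 rad and value of joint stop below 0.002 m and contact force between setting_block and jig above 6 N), for 0.2 s.
At the end, for the whole second after the job is handed in: Held by the robot through the last second: the stop is pushed back 6 to 14 mm (needle in the green) by the block's end with 5 to 16 N, the block flat on the bed (within 3 mm and 4 degrees), within 12 mm of the centre line and 7 degrees of square, at rest, with the robot still holding or pushing it (value of joint stop between 0.006 and 0.014 m and contact force between setting_block and stop between 5 and 16 N and z of setting_block_mid in the frame of jig between 0.026 and 0.033 m and angle between setting_block_mid's own z axis and vertical below 0.07 rad and y of setting_block_mid in the frame of jig between -0.012 and 0.012 m and angle between the y axis of setting_block_mid and the x axis of jig, either way round below 0.12 rad and (contact force between setting_block and the fingers above 2 N or contact force between setting_block and the arm above 2 N) and linear speed of setting_block below 0.01 m/s); the arm keeps its last pose, push and grip.
It fails at once if the needle reaches the red field (value of joint stop above 0.0185 m).
It fails at once if a bystander is moved by more than 20 mm (distance of any of tin, bench_block, bottle from where it was at the start of the episode above 0.02 m).
It also fails if it takes over 40 s, if anything falls off the work surface, if the arm or the gripper's body presses on something with over 40 N, if the wrist force passes 120 N, or if a joint passes its speed limit or range.

## Robot

A 6-joint arm with a two-finger parallel gripper is mounted at the origin on a cart in front of the work surface, level with it; the furniture and walls round the work are solid. World frame = base frame: x ahead of the robot, y to its left, z up, the work surface at z = 0. Lengths are in m, angles in rad, forces in N, time in s.
With the tool pointing down it reaches from about 0.3 to 0.875 m from the base axis. Payload 6.4 kg.
Tool frame: the origin (TCP) lies on the centre line of the jaws, within the pads' length; the fingertips stand 17 mm ahead of it and the grasp point (between the pads) lies 2 mm behind it; z points along the fingers, y is the direction in which the jaws open and shut (so a half turn about z gives the same grasp; the last joint's range is limited). The gripper opens to 88 mm and grips with 3 to 60 N. Pads are 18 mm wide; open, the fingers measure 123 mm over their backs; the gripper's body (75 mm by 187 mm) begins 45 mm behind the grasp point.
Start: joints at [1.095, 0.181, 1.607, -0, 1.354, -0.206], TCP at [0.153, 0.554, 0.256] pointing down, gripper open.
Joint ranges: [-2.99, 2.99], [-0.89, 2.07], [0.3, 2.58], [-1.14, 4.28], [0, 2.63], [-3.12, 3.12]. Speed limits (rad/s): [2.57, 2.57, 3.01, 3.14, 3.14, 3.14].

## Interface

Orientations are given as a rotation vector (axis times angle).
In Python, from rig import arm, jaws, viewer, workorder gives the robot as it stands. Calls block until the motion is done:
- arm.goto(position, orientation): joint-space move of the TCP to a pose.
- arm.servo_line(position, rate=0.15, rot=None, threshold=None): straight line of the TCP; rot=None keeps the orientation; rate is the mean speed in m/s. With threshold (N) it stops when the force on the tool has changed by that much, and returns True; else False.
- arm.set_joints(angles): joint-space move.
- jaws.grip(opening, grip_force=None): finger opening in m; grip_force is the grip in N (None keeps the last); returns when the fingers have stopped.
- arm.wait(seconds).
- arm.inverse_kinematics(position, orientation): joint angles nearest the present ones, or None.
- arm.sense(): the state.
- viewer.camera(name): name is "scene" or "top"; returns a dict with "frame" (480x640x3 uint8, red, green, blue), "depth" (480x640 float32, m along the optical axis (not along the pixel's ray), 0 where there is no reading), "camera_matrix" (3x3 intrinsics, pixels), "R" (3x3) and "t" (3): a world point X has camera coordinates R X + t. Camera axes: x right, y down, z forward; pixel columns grow to the right and rows downward; lengths in m; the calibration is good to about 2 mm. A picture is of the moment at which its call begins.
A pose or a line that the arm cannot do raises arm.Unreachable and nothing moves.
- workorder.hand_in(): hands the job in, once; it reports no verdict.
The state is a dict: "clock": time; "q": joint angles; "qvel": joint speeds; "joint_torque": joint torques, N m; "tool_pos": TCP position; "ee_rot": TCP orientation; "contact_force": force on the tool from outside, world axes, zero at the start; "moment": the same for the moment, N m; "grip_width": finger opening in m.
Only numpy, scipy, OpenCV 4.12 (cv2) and the standard library are available. Lean on these libraries where they do the work, as an engineer would, in place of code of your own. Each camera call takes 0.05 s, during which the arm holds its last target.

## Working session

There is one attempt and no reset: what is moved stays moved. The work goes in short steps, each a Python script; the robot and the scene stay as the last script left them, time stands still between calls to the robot, and variables do not carry over. Pictures are saved under pics/ and viewed, and the job is handed in when it is done.

```bash
mkdir -p pics; ls; python3 - <<'E'
from rig import arm, jaws, viewer, workorder
import cv2,numpy as np
for n in("scene","top"):
    c=viewer.camera(n); cv2.imwrite(f"pics/{n}0.png",c["frame"][:,:,::-1]); np.savez(f"{n}0.npz",**c)
    print(n,c["camera_matrix"].tolist(),c["R"].round(3).tolist(),c["t"].round(3).tolist())
s=arm.sense();print(s)
E
```

```text
pics
scene [[517.20225755099, 0.0, 313.837790604061], [0.0, 517.20225755099, 242.5932273761346], [0.0, 0.0, 1.0]] [[0.57, -0.821, -0.007], [-0.601, -0.412, -0.685], [0.559, 0.395, -0.729]] [-0.359, 0.315, 0.74]
top [[443.7109070116072, 0.0, 317.7217950625744], [0.0, 443.7109070116072, 241.50031839767783], [0.0, 0.0, 1.0]] [[-0.004, -1.0, -0.002], [-0.996, 0.004, -0.086], [0.086, 0.002, -0.996]] [-0.072, 0.507, 0.853]
{'clock': 0.1, 'q': array([ 1.09469331e+00,  1.81464465e-01,  1.60786660e+00,  1.87527535e-05,
        1.35382398e+00, -2.06319160e-01]), 'qvel': array([ 0.00061288, -0.00109094, -0.00338242,  0.00064127,  0.00087041,
        0.00016533]), 'joint_torque': array([ 6.54101568e-04, -4.34820986e+01, -3.42697978e+01,  7.05829030e-02,
        3.39256309e-02,  1.56317050e-06]), 'tool_pos': array([0.1530312 , 0.55380118, 0.25492152]), 'ee_rot': array([-4.22425058e-01, -3.11251716e+00,  2.30269951e-03]), 'contact_force': array([ 0.06522214, -0.35001561,  0.02055323]), 'moment': array([ 0.04742923, -0.00997347, -0.05258806]), 'grip_width': 0.08793989261847107}
```

View pics/scene0.png

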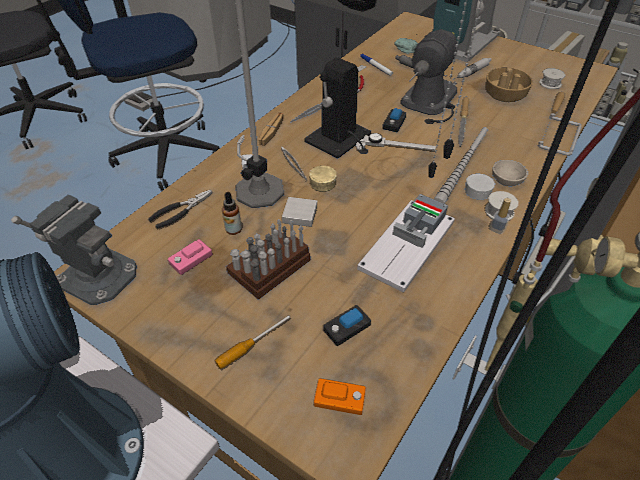

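View pics/top0.png

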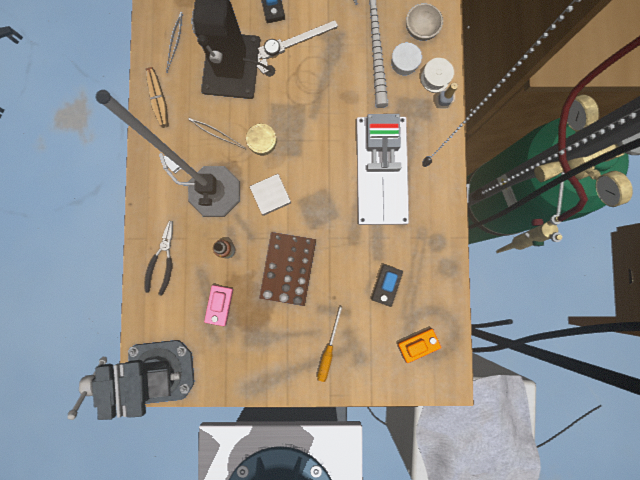

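```bash
cat > h.py <<'E'
import numpy as np,cv2
def pt(c,u,v,z):
    K,R,t=c["camera_matrix"],c["R"],c["t"]
    d=R.T@np.linalg.inv(K)@np.array([u,v,1.]); o=-R.T@t
    return o+d*(z-o[2])/d[2]
def dp(c,u,v):
    K,R,t=c["camera_matrix"],c["R"],c["t"]
    z=c["depth"][int(round(v)),int(round(u))]
    return R.T@(np.linalg.inv(K)@np.array([u,v,1.])*z-t)
def proj(c,X):
    p=c["camera_matrix"]@(c["R"]@np.asarray(X)+c["t"]); return p[:2]/p[2]
def crop(c,u0,v0,u1,v1,s,fn):
    cv2.imwrite(fn,cv2.resize(c["frame"][v0:v1,u0:u1,::-1],None,fx=s,fy=s,interpolation=cv2.INTER_CUBIC))
E
python3 - <<'E'
from h import *
t=np.load("top0.npz");s=np.load("scene0.npz")
a=cv2.resize(t["frame"][255:315,355:420],None,fx=6,fy=6,interpolation=2)
b=cv2.resize(t["frame"][0:60,240:305],None,fx=6,fy=6,interpolation=2)
cv2.imwrite("pics/c1.png",np.hstack([a,b])[:,:,::-1])
crop(t,350,105,430,235,4.5,"pics/c2.png")
crop(s,300,290,420,420,4.5,"pics/c3.png")
crop(s,350,80,500,300,2.7,"pics/c4.png")
for n,c,u,v in(("chaintip",t,427,160),("blocktop",t,390,281),("bed",t,375,205),("far",t,272,8),("hous",t,384,115),("bottle",t,222,243),("steel",t,268,195),("tin",t,261,138),("rod",t,103,97),("chain2",t,470,120),("s432",s,432,170),("s448",s,448,150)):
    print(n,dp(c,u,v).round(3))
E
```

```text
chaintip [ 0.607 -0.236  0.25 ]
blocktop [ 0.429 -0.214  0.027]
bed [ 0.58  -0.189  0.014]
far [0.989 0.018 0.025]
hous [ 0.754 -0.206  0.045]
bottle [0.5   0.102 0.078]
steel [0.6   0.024 0.021]
tin [0.715 0.039 0.025]
rod [0.61  0.134 0.473]
chain2 [ 0.874 -0.499 -0.311]
s432 [ 0.605 -0.244  0.241]
s448 [ 0.536 -0.283  0.338]
```

View pics/c1.png

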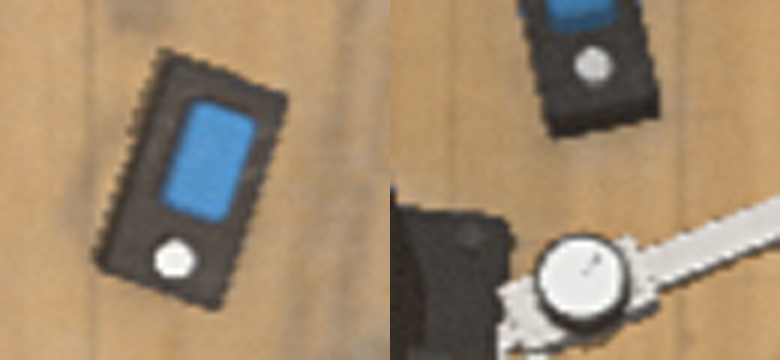

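View pics/c2.png

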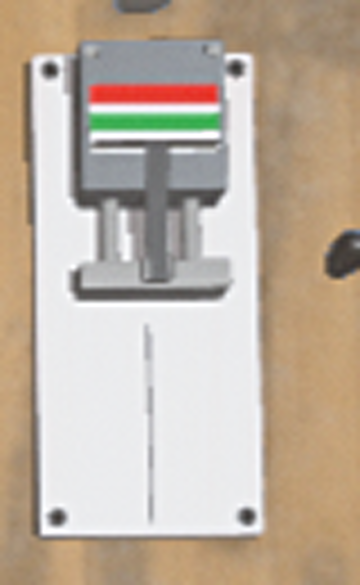

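View pics/c4.png

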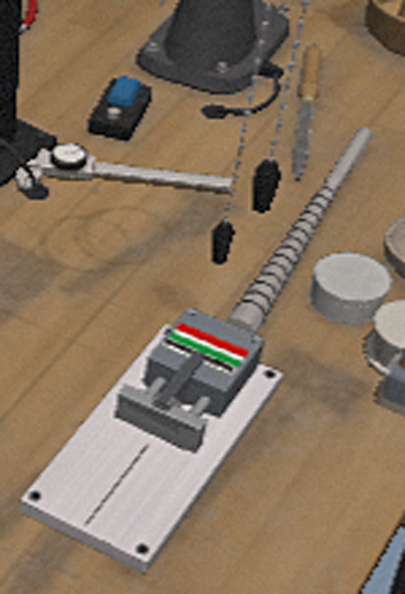

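```bash
python3 - <<'E'
from h import *
t=np.load("top0.npz");s=np.load("scene0.npz")
print("cams",-t["R"].T@t["t"],-s["R"].T@s["t"])
q=lambda u,v,z:pt(t,u,v,z)[:2].round(4)
o=lambda x,y:(350+(x+.5)/4.5-.5,105+(y+.5)/4.5-.5)
for n,x,y in(("FL",40,533),("FR",262,533),("BL",32,57),("BR",250,57),("l1",147,325),("l2",151,521)): print(n,q(*o(x,y),.015))
print("stop",q(*o(75,285),.042),q(*o(230,284),.042))
o=lambda x,y:(355+(x+.5)/6-.5,255+(y+.5)/6-.5)
for n,x,y,z in(("ul",172,52,.018),("ur",288,95,.018),("lr",218,310,.018),("ll",100,262,.018),("btn",175,260,.019),("pad c",209,160,.03)): print(n,q(*o(x,y),z))
# blue pad centroid in both cams, with depth
for nm,c,(u0,v0,u1,v1) in(("top",t,(360,258,415,310)),("scene",s,(315,300,385,350))):
    f=c["frame"][v0:v1,u0:u1].astype(int); m=((f[...,2]-f[...,0])>60)
    vv,uu=np.nonzero(m); print(nm,m.sum(),pt(c,uu.mean()+u0,vv.mean()+v0,.03).round(4))
    r=cv2.minAreaRect(np.array([pt(c,u+u0,v+v0,.03)[:2]*1000 for u,v in zip(uu,vv)],np.float32)); print(r)
# hanging chains: points in top/scene with z>.2 near jig
for nm,c in(("top",t),("scene",s)):
    K,R,T=c["camera_matrix"],c["R"],c["t"]
    v,u=np.nonzero(c["depth"]>0); z=c["depth"][v,u]
    P=(np.linalg.inv(K)@np.vstack([u,v,np.ones_like(u)])*z).T-T; P=P@R
    m=(P[:,2]>.06)&(P[:,0]>.2)&(P[:,0]<.8)&(P[:,1]>-.5)&(P[:,1]<.0)
    Q=P[m]; b={}
    for p in Q: b.setdefault((round(p[0],1),round(p[1],1)),[]).append(p)
    for k in sorted(b): a=np.array(b[k]); print(nm,k,len(a),a.min(0).round(3),a.max(0).round(3))
E
```

```text
cams [ 0.4315114  -0.07583121  0.89277167] [-0.01948879 -0.45747207  0.75247072]
FL [ 0.5438 -0.1557]
FR [ 0.5434 -0.2539]
BL [ 0.7605 -0.1546]
BR [ 0.7601 -0.2531]
l1 [ 0.6372 -0.2045]
l2 [ 0.5489 -0.2049]
stop [ 0.6486 -0.1696] [ 0.6488 -0.2369]
ul [ 0.4634 -0.2032]
ur [ 0.4492 -0.241 ]
lr [ 0.3794 -0.2168]
ll [ 0.3951 -0.1786]
btn [ 0.3957 -0.2029]
pad c [ 0.4281 -0.2128]
top 194 [ 0.4276 -0.2128  0.03  ]
((427.6622009277344, -212.98580932617188), (20.7288818359375, 34.43855285644531), 70.62869262695312)
scene 278 [ 0.4273 -0.2165  0.03  ]
((427.0213317871094, -216.13368225097656), (25.6357421875, 38.45800018310547), 70.99794006347656)
top (np.float64(0.3), np.float64(-0.5)) 7 [ 0.336 -0.451  0.159] [ 0.349 -0.45   0.226]
top (np.float64(0.3), np.float64(-0.4)) 292 [ 0.314 -0.45   0.061] [ 0.35  -0.442  0.223]
top (np.float64(0.4), np.float64(-0.5)) 334 [ 0.351 -0.456  0.216] [ 0.38  -0.45   0.365]
top (np.float64(0.4), np.float64(-0.4)) 312 [ 0.35  -0.45   0.186] [ 0.374 -0.444  0.338]
top (np.float64(0.4), np.float64(-0.1)) 2 [ 0.447 -0.051  0.084] [ 0.449 -0.051  0.086]
top (np
[... 1929 characters left out ...]
4(-0.1)) 172 [ 0.45  -0.061  0.06 ] [ 0.509 -0.05   0.098]
scene (np.float64(0.5), np.float64(-0.0)) 249 [ 0.45  -0.05   0.061] [ 0.518 -0.     0.097]
scene (np.float64(0.6), np.float64(-0.5)) 3644 [ 0.551 -0.5    0.06 ] [ 0.649 -0.45   0.423]
scene (np.float64(0.6), np.float64(-0.4)) 2862 [ 0.55 -0.45  0.06] [ 0.65  -0.396  0.548]
scene (np.float64(0.6), np.float64(-0.2)) 309 [ 0.604 -0.247  0.223] [ 0.617 -0.234  0.495]
scene (np.float64(0.7), np.float64(-0.5)) 258 [ 0.687 -0.462  0.227] [ 0.718 -0.45   0.398]
scene (np.float64(0.7), np.float64(-0.4)) 583 [ 0.651 -0.45   0.28 ] [ 0.713 -0.418  0.377]
scene (np.float64(0.8), np.float64(-0.3)) 67 [ 0.792 -0.342  0.061] [ 0.8   -0.329  0.081]
```

```bash
cat >> h.py <<'E'
from scipy.spatial.transform import Rotation as Ro
def ori(psi,tau):
    f=np.array([np.cos(psi),np.sin(psi),0]);l=np.array([-np.sin(psi),np.cos(psi),0]);k=np.array([0,0,1.])
    z=np.sin(tau)*f-np.cos(tau)*k; x=-np.cos(tau)*f-np.sin(tau)*k
    return Ro.from_matrix(np.c_[x,l,z]).as_rotvec()
JO=np.array([.6486,-.2045]); JY=.005
E
python3 - <<'E'
from h import *
from rig import arm
t=np.load("top0.npz");s=np.load("scene0.npz")
for nm,c in(("top",t),("scene",s)):
    K,R,T=c["camera_matrix"],c["R"],c["t"]
    v,u=np.nonzero(c["depth"]>0); z=c["depth"][v,u]
    P=((np.linalg.inv(K)@np.vstack([u,v,np.ones_like(u)])*z).T-T)@R
    m=(P[:,2]>.06)&(P[:,0]>.1)&(P[:,0]<.7)&(P[:,1]>-.05)&(P[:,1]<.65)
    Q=P[m]; b={}
    for p in Q: b.setdefault((int(p[0]*10),int(p[1]*10)),[]).append(p)
    for k in sorted(b):
        a=np.array(b[k])
        if len(a)>15: print(nm,k,len(a),a.min(0).round(2),a.max(0).round(2))
p0=arm.sense()["ee_rot"]
for p,o in(((.11,.40,.33),p0),((.40,.05,.33),ori(0,0)),((.42,-.21,.2),ori(-.34,.45)),((.42,-.21,.022),ori(-.34,.45)),((.42,-.21,.022),ori(-.34,0)),((.585,-.205,.05),ori(.005,.45)),((.62,-.205,.037),ori(.005,.45)),((.62,-.205,.037),ori(.005,0))):
    q=arm.inverse_kinematics(p,o); print(p,None if q is None else np.round(q,3))
E
```

```text
top (2, 1) 547 [0.23 0.18 0.06] [0.28 0.2  0.13]
top (2, 2) 3197 [0.21 0.2  0.06] [0.3  0.3  0.16]
top (2, 3) 418 [0.2  0.3  0.06] [0.27 0.35 0.14]
top (3, 0) 92 [ 0.39 -0.04  0.06] [0.4  0.02 0.09]
top (4, 0) 558 [ 0.4  -0.05  0.06] [0.5 0.1 0.1]
top (4, 1) 123 [0.48 0.1  0.06] [0.5  0.12 0.1 ]
top (5, 0) 30 [ 0.5  -0.03  0.06] [0.52 0.1  0.09]
top (5, 1) 238 [0.5  0.1  0.06] [0.6  0.15 0.09]
top (6, 1) 1652 [0.6  0.12 0.07] [0.63 0.2  0.48]
top (6, 2) 90 [0.63 0.2  0.08] [0.67 0.22 0.09]
scene (1, 0) 399 [ 0.1  -0.04  0.27] [ 0.12 -0.    0.37]
scene (2, 1) 807 [0.24 0.17 0.06] [0.29 0.2  0.13]
scene (2, 2) 2967 [0.21 0.2  0.06] [0.3  0.3  0.16]
scene (2, 3) 182 [0.2  0.3  0.06] [0.23 0.34 0.14]
scene (3, 0) 174 [ 0.39 -0.05  0.06] [0.4  0.02 0.09]
scene (4, 0) 913 [ 0.4  -0.05  0.06] [0.5 0.1 0.1]
scene (4, 1) 147 [0.48 0.1  0.06] [0.5  0.12 0.1 ]
scene (5, 0) 64 [ 0.5  -0.04  0.06] [0.52 0.1  0.09]
scene (5, 1) 223 [0.5  0.1  0.06] [0.6  0.15 0.09]
scene (6, 1) 1321 [0.6  0.12 0.06] [0.64 0.2  0.42]
scene (6, 2) 48 [0.63 0.2  0.08] [0.67 0.22 0.09]
(0.11, 0.4, 0.33) [ 1.015 -0.256  1.88  -0.     1.519 -0.286]
(0.4, 0.05, 0.33) [-0.172 -0.288  1.905  0.     1.525 -1.743]
(0.42, -0.21, 0.2) [-0.861 -0.29   2.236  0.3    0.822 -2.255]
(0.42, -0.21, 0.022) [-0.861  0.167  2.312  0.701  0.342 -2.719]
(0.42, -0.21, 0.022) [-0.717  0.317  2.004  0.     0.821 -1.948]
(0.585, -0.205, 0.05) [-0.66   0.374  1.925  0.544  0.546 -2.663]
(0.62, -0.205, 0.037) [-0.619  0.453  1.843  0.524  0.533 -2.608]
(0.62, -0.205, 0.037) [-0.501  0.604  1.518 -0.     1.019 -2.077]
```

```bash
cat >> h.py <<'E'
def orf(psi,tau):
    return (Ro.from_rotvec(ori(psi,tau))*Ro.from_euler('z',np.pi)).as_rotvec()
E
python3 - <<'E'
from h import *
from rig import arm,viewer,jaws
p0=arm.sense()["ee_rot"]
arm.goto((.11,.40,.33),p0)
arm.goto((.38,.05,.33),orf(-.1,0.1))
arm.goto((.414,-.208,.14),orf(-.34,.4))
s=arm.sense();print(s["clock"],s["q"].round(3),s["tool_pos"].round(4),s["contact_force"].round(2),s["grip_width"])
for n in("scene","top"):
    c=viewer.camera(n); cv2.imwrite(f"pics/{n}1.png",c["frame"][:,:,::-1]); np.savez(f"{n}1.npz",**c)
E
```

```text
3.6917 [-0.848 -0.163  2.264  0.297  0.708  0.867] [ 0.4146 -0.2076  0.1407] [-0.43 -0.19  0.3 ] 0.08862942847420105
```

View pics/scene1.png

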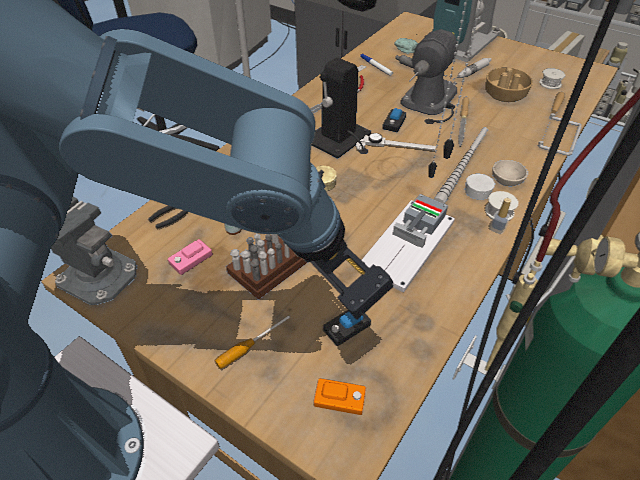

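View pics/top1.png

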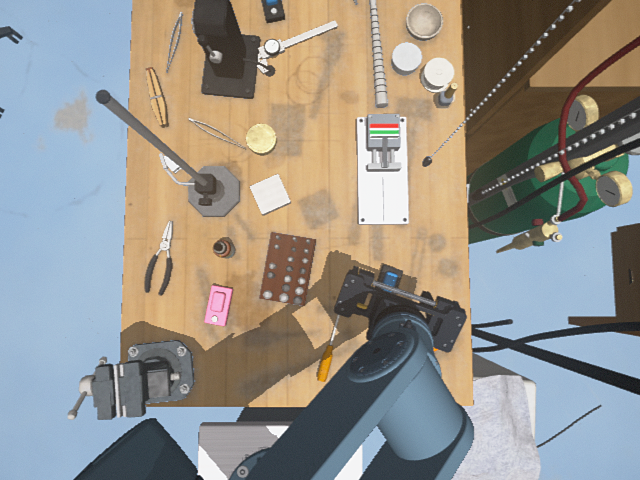

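```bash
python3 - <<'E'
from h import *
from rig import arm,viewer,jaws
r=arm.servo_line((.417,-.2087,.0225),rate=.08,threshold=6)
s=arm.sense();print(r,s["clock"],s["tool_pos"].round(4),s["contact_force"].round(2))
jaws.grip(0.03,30)
s=arm.sense();print(s["clock"],s["tool_pos"].round(4),s["contact_force"].round(2),s["grip_width"])
for n in("scene","top"):
    c=viewer.camera(n); np.savez(f"{n}2.npz",**c)
    a=(290,230,450,400) if n=="scene" else (330,240,450,340)
    crop(c,*a,3.5 if n=="scene" else 5,f"pics/{n}2.png")
E
```

```text
False 5.4083 [ 0.4172 -0.209   0.0229] [-1.23 -0.26  0.73]
6.1667 [ 0.417  -0.2088  0.0225] [-0.97 -0.14  0.84] 0.04170214226863051
```

View pics/scene2.png

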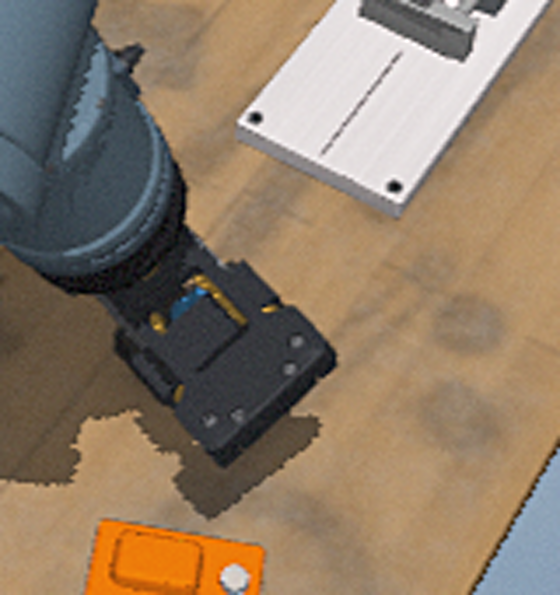

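View pics/top2.png

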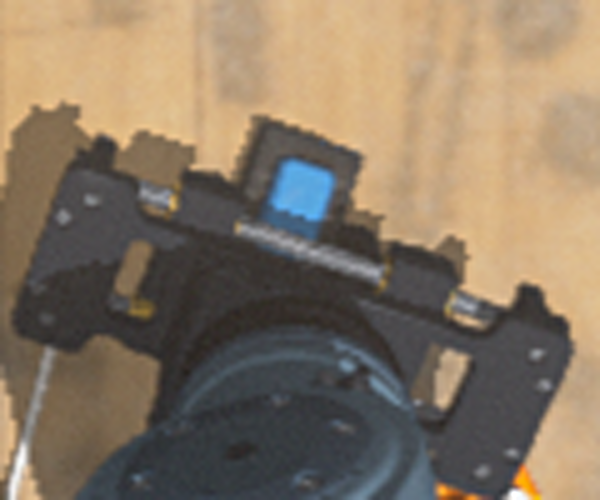

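```bash
python3 - <<'E'
from h import *
from rig import arm,viewer,jaws
t=np.load("top2.npz")
o=lambda x,y:(330+(x+.5)/5-.5,240+(y+.5)/5-.5)
a=pt(t,*o(262,115),.018);b=pt(t,*o(358,152),.018);d=a-b
psi=np.arctan2(-d[0],d[1]); m=(a+b)/2
print("psi",psi,"front mid",m,"centre",m[:2]-.0375*np.array([np.cos(psi),np.sin(psi)]),np.linalg.norm(d))
jaws.grip(0.03,45)
arm.servo_line((.417,-.2087,.060),rate=.08)
s=arm.sense();print(s["clock"],s["tool_pos"].round(4),s["contact_force"].round(2),s["grip_width"])
arm.servo_line((JO[0]-.064,JO[1],.065),rate=.1,rot=orf(JY,.4))
arm.wait(.3)
s=arm.sense();print(s["clock"],s["tool_pos"].round(4),s["q"].round(3),s["contact_force"].round(2),s["grip_width"])
for n in("scene","top"):
    c=viewer.camera(n); np.savez(f"{n}3.npz",**c); 
    a=(300,100,500,300) if n=="scene" else (330,100,450,220)
    crop(c,*a,3 if n=="scene" else 5,f"pics/{n}3.png")
E
```

```text
psi -0.37328575605594305 front mid [ 0.45737779 -0.21952524  0.018     ] centre [ 0.42246026 -0.20584985] 0.040296783811169405
7.1 [ 0.4168 -0.2084  0.0597] [-0.22 -0.22 -2.19] 0.041625299166392564
9.225 [ 0.5845 -0.2046  0.0651] [-0.643  0.352  1.895  0.421  0.612  0.61 ] [-0.2  -0.03 -1.65] 0.041539234054348624
```

View pics/scene3.png

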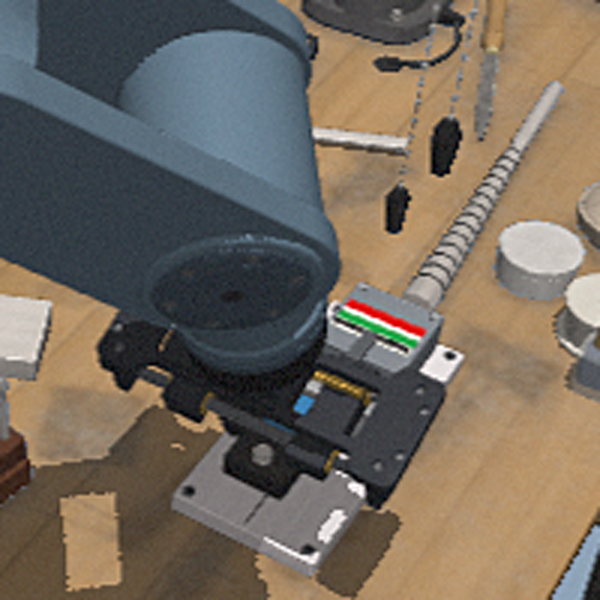

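View pics/top3.png

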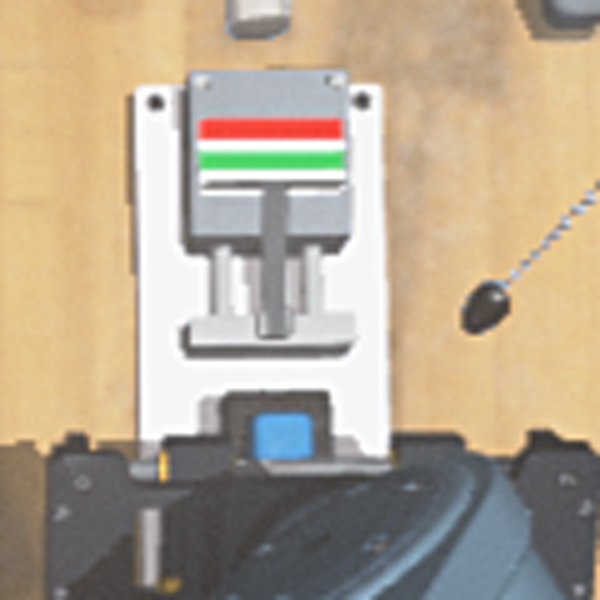

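```bash
python3 - <<'E'
from h import *
from rig import arm,viewer,jaws
t=np.load("top3.npz")
o=lambda x,y:(330+(x+.5)/5-.5,100+(y+.5)/5-.5)
print(pt(t,*o(220,397),.0605),pt(t,*o(330,393),.0605))
P=np.array([JO[0]-.064,JO[1],.041])
arm.servo_line(P,rate=.06,threshold=8)
s=arm.sense();print(s["clock"],s["tool_pos"].round(4),s["contact_force"].round(2))
r=arm.servo_line(P-[0,0,.012],rate=.008,threshold=9)
for i in range(3):
    s=arm.sense();print(r,s["clock"],s["tool_pos"].round(4),s["contact_force"].round(2),s["moment"].round(2)); arm.wait(.15)
c=viewer.camera("top"); np.savez("top4.npz",**c);crop(c,330,100,450,220,5,"pics/top4.png")
E
```

```text
[ 0.6223865  -0.18127421  0.0605    ] [ 0.62375758 -0.22320427  0.0605    ]
9.875 [ 0.5843 -0.2043  0.0404] [-0.34  0.62 -2.45]
True 10.5667 [ 0.5847 -0.2045  0.0375] [-1.31  1.15  4.43] [0.03 0.24 0.02]
True 10.7167 [ 0.5847 -0.2045  0.0375] [-2.34  0.12  6.09] [ 0.01  0.19 -0.02]
True 10.8667 [ 0.5847 -0.2046  0.0375] [-2.9   0.19  5.59] [0.02 0.22 0.06]
```

View pics/top4.png

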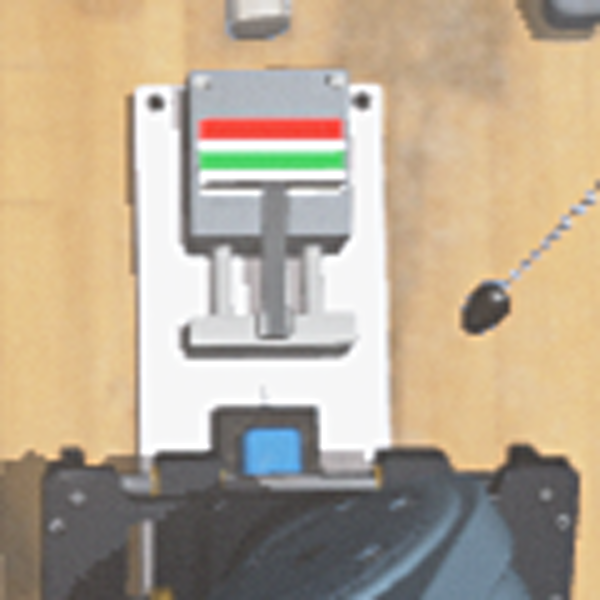

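```bash
python3 - <<'E'
from h import *
from rig import arm,viewer,jaws
P=np.array([JO[0]-.064,JO[1],.0375])
for i in range(12):
    P[2]-=.0004; arm.servo_line(P,rate=.01); arm.wait(.1)
    s=arm.sense();print(round(P[2],4),s["clock"],s["tool_pos"].round(4),s["contact_force"].round(2),s["moment"].round(2))
    if s["contact_force"][2]>8.3: break
arm.wait(.5)
s=arm.sense();print(s["clock"],s["tool_pos"].round(4),s["contact_force"].round(2),s["moment"].round(2))
E
```

```text
0.0371 11.4417 [ 0.5849 -0.2047  0.0375] [-2.78  1.19  4.15] [0.01 0.32 0.06]
0.0367 11.7917 [ 0.5849 -0.2047  0.0376] [-6.44  1.3   9.72] [0.14 0.54 0.05]
12.2917 [ 0.5849 -0.2047  0.0375] [-6.29  1.66  9.6 ] [0.16 0.55 0.08]
```

```bash
python3 - <<'E'
from h import *
from rig import arm,viewer,jaws
c=viewer.camera("top"); np.savez("top5.npz",**c)
crop(c,360,150,410,210,10,"pics/top5.png")
for v in (183,184,188,190,192): print(v,[dp(c,u,v).round(4).tolist() for u in (374,376,382,386,391)])
E
```

```text
183 [[0.6212, -0.1857, 0.0309], [0.6204, -0.1892, 0.0342], [0.6206, -0.2012, 0.033], [0.6212, -0.2095, 0.0302], [0.621, -0.2192, 0.0311]]
184 [[0.6191, -0.1856, 0.0313], [0.6184, -0.1892, 0.0342], [0.6182, -0.2008, 0.0351], [0.6184, -0.2088, 0.034], [0.6185, -0.2188, 0.0332]]
188 [[0.6104, -0.1851, 0.0346], [0.6105, -0.1891, 0.034], [0.608, -0.1991, 0.0459], [0.608, -0.2069, 0.0457], [0.611, -0.219, 0.031]]
190 [[0.4315, -0.0758, 0.8928], [0.607, -0.1893, 0.0316], [0.6045, -0.1994, 0.0434], [0.6047, -0.2073, 0.0424], [0.6065, -0.2185, 0.0335]]
192 [[0.5866, -0.1749, 0.1139], [0.6023, -0.1888, 0.035], [0.6009, -0.1996, 0.042], [0.5999, -0.2066, 0.0468], [0.6025, -0.2184, 0.0336]]
```

View pics/top5.png

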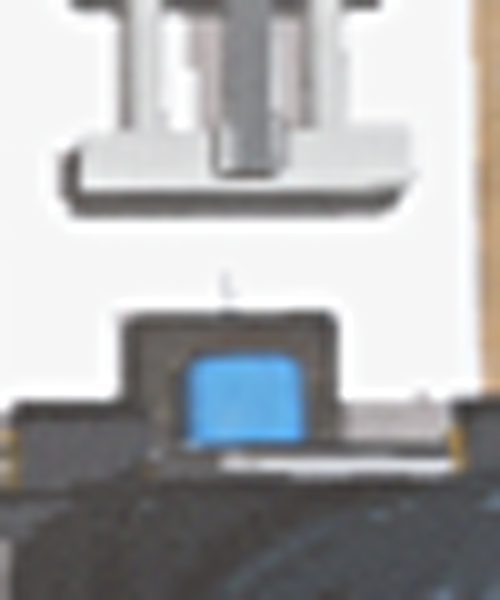

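```bash
python3 - <<'E'
from h import *
from rig import arm,viewer,jaws
P=np.array([JO[0]-.064,JO[1],.0372])
def st():
    s=arm.sense();print(P.round(4),s["clock"],s["tool_pos"].round(4),s["contact_force"].round(2),s["moment"].round(2),round(s["grip_width"],4));return s
arm.servo_line(P,rate=.01); st()
for d in (.008,.008):
    P[0]+=d; P[1]+=d*JY; arm.servo_line(P,rate=.02); s=st()
c=viewer.camera("top"); np.savez("top6.npz",**c)
crop(c,350,110,420,200,6.5,"pics/top6.png")
E
```

```text
[ 0.5846 -0.2045  0.0372] 12.5917 [ 0.5848 -0.2046  0.0375] [-3.3   1.63  5.9 ] [0.01 0.45 0.02] 0.0416
[ 0.5926 -0.2045  0.0372] 13.1417 [ 0.593  -0.2048  0.0376] [-1.48 -0.02  5.36] [-0.07  0.26 -0.01] 0.0419
[ 0.6006 -0.2044  0.0372] 13.6917 [ 0.6009 -0.2048  0.0376] [-0.94 -0.07  4.71] [-0.07  0.32  0.01] 0.0417
```

View pics/top6.png

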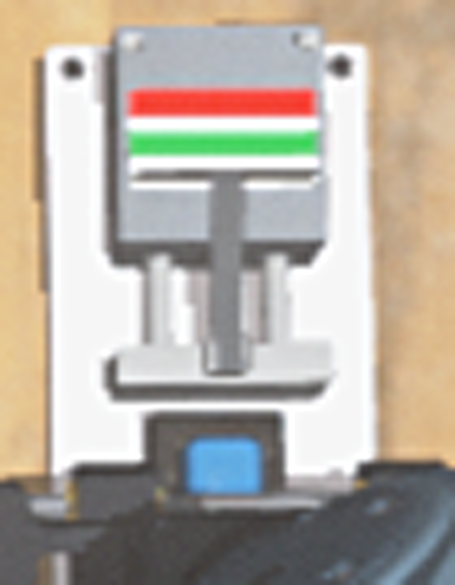

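```bash
python3 - <<'E'
from h import *
from rig import arm,viewer,jaws
P=np.array([.6006,-.2044,.0372])
def st():
    arm.wait(.1);s=arm.sense();print(P.round(4),s["clock"],s["tool_pos"].round(4),s["contact_force"].round(2),s["moment"].round(2),round(s["grip_width"],4));return s
for d in (.004,.002,.002,.002,.002,.002):
    P[0]+=d; P[1]+=d*JY; arm.servo_line(P,rate=.02); s=st()
    if s["contact_force"][0]<-8: break
c=viewer.camera("top"); np.savez("top7.npz",**c)
crop(c,350,110,420,200,6.5,"pics/top7.png")
E
```

```text
[ 0.6046 -0.2044  0.0372] 14.1917 [ 0.6049 -0.2047  0.0376] [-1.43  0.48  5.01] [-0.09  0.31 -0.04] 0.0417
[ 0.6066 -0.2044  0.0372] 14.5417 [ 0.6066 -0.2047  0.0375] [-4.61 -0.34  6.9 ] [-0.05  0.51  0.01] 0.0414
[ 0.6086 -0.2044  0.0372] 14.8917 [ 0.6083 -0.2047  0.0375] [-8.18 -0.89 10.36] [-0.14  0.86 -0.07] 0.0417
```

View pics/top7.png

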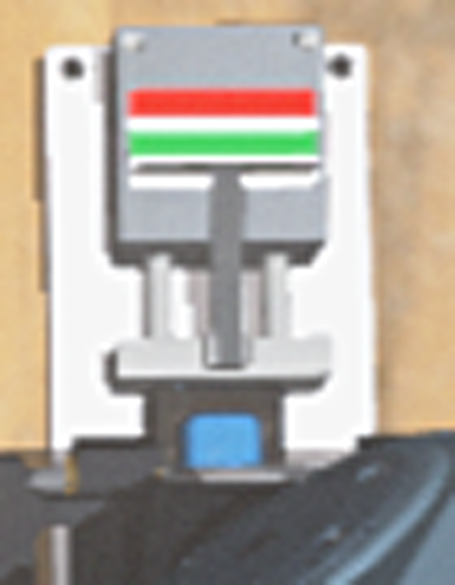

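```bash
python3 - <<'E'
from h import *
from rig import arm,viewer,jaws
P=np.array([.6086,-.2044,.0374])
def st():
    arm.wait(.1);s=arm.sense();print(P.round(4),s["clock"],s["tool_pos"].round(4),s["contact_force"].round(2),s["moment"].round(2),round(s["grip_width"],4));return s
for d in (.002,.002,.0015):
    P[0]+=d; P[1]+=d*JY; arm.servo_line(P,rate=.02); s=st()
    if s["contact_force"][2]>7: P[2]+=.0002
    if s["contact_force"][2]<4: P[2]-=.0002
c=viewer.camera("top"); np.savez("top8.npz",**c)
crop(c,350,110,420,200,6.5,"pics/top8.png")
print(P)
E
```

```text
[ 0.6106 -0.2044  0.0374] 15.2917 [ 0.6099 -0.2046  0.0375] [-9.42 -0.93 10.82] [-0.25  1.13 -0.09] 0.0416
[ 0.6126 -0.2044  0.0376] 15.6417 [ 0.6116 -0.2047  0.0376] [-10.76  -0.84  11.06] [-0.26  1.23 -0.1 ] 0.0413
[ 0.6141 -0.2044  0.0378] 15.9917 [ 0.6128 -0.2046  0.0375] [-12.31  -1.26  11.07] [-0.34  1.44 -0.2 ] 0.0417
[ 0.6141    -0.2043725  0.038    ]
```

View pics/top8.png

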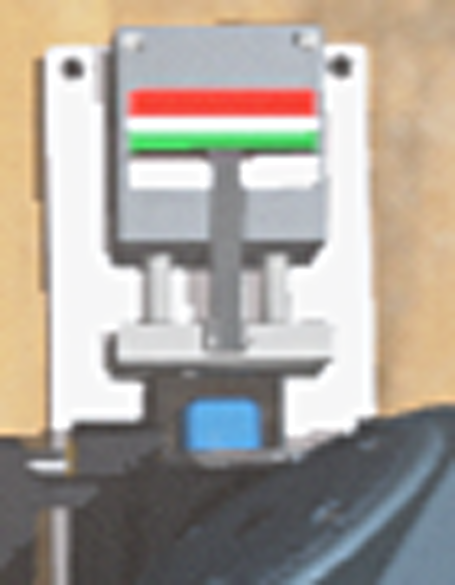

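```bash
python3 - <<'E'
from h import *
from rig import arm,viewer,jaws
P=np.array([.6141,-.2043725,.0382])
def st():
    arm.wait(.1);s=arm.sense();print(P.round(4),s["clock"],s["tool_pos"].round(4),s["contact_force"].round(2),s["moment"].round(2),round(s["grip_width"],4));return s
for d in (.0015,.0015,.001):
    P[0]+=d; P[1]+=d*JY; arm.servo_line(P,rate=.02); s=st()
    if s["contact_force"][2]>8: P[2]+=.0003
    if s["contact_force"][2]<5: P[2]-=.0002
    if s["tool_pos"][0]>.6157: break
print(P)
for n in("scene","top"):
    c=viewer.camera(n); np.savez(f"{n}9.npz",**c)
    a=(400,180,470,270) if n=="scene" else (350,110,420,200)
    crop(c,*a,6.5,f"pics/{n}9.png")
E
```

```text
[ 0.6156 -0.2044  0.0382] 16.3917 [ 0.614  -0.2046  0.0376] [-12.81  -1.35   8.94] [-0.45  1.57 -0.24] 0.0417
[ 0.6171 -0.2044  0.0385] 16.7417 [ 0.6152 -0.2046  0.0376] [-13.31  -2.28   7.8 ] [-0.51  1.65 -0.24] 0.0413
[ 0.6181 -0.2044  0.0385] 17.0917 [ 0.6161 -0.2046  0.0376] [-15.01  -3.04  10.36] [-0.55  1.86 -0.31] 0.0412
[ 0.6181    -0.2043525  0.0388   ]
```

View pics/top9.png

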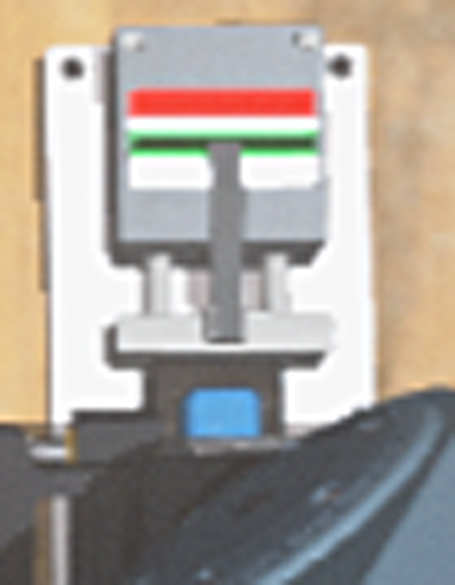

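View pics/scene9.png

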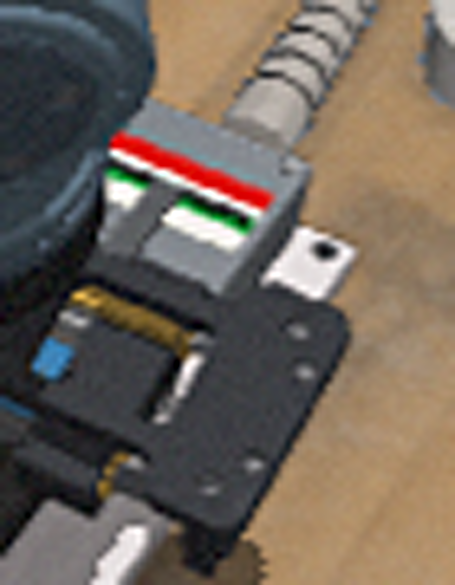

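```bash
python3 - <<'E'
from h import *
from rig import arm,viewer,jaws
for i in range(3):
    s=arm.sense();print(s["clock"],s["tool_pos"].round(5),s["contact_force"].round(2),s["moment"].round(2),round(s["grip_width"],4),abs(s["qvel"]).max().round(4));arm.wait(.5)
c=viewer.camera("top"); crop(c,350,110,420,200,6.5,"pics/top10.png")
K,R,T=c["camera_matrix"],c["R"],c["t"]
P=np.array([dp(c,u,v) for v in range(168,176) for u in range(373,394)])
f=c["frame"][168:176,373:394].reshape(-1,3).astype(int); blue=(f[:,2]-f[:,0])>60
for n,m in(("black",(f.max(1)<80)&(P[:,2]<.06)),("pad",blue)):
    Q=P[m]; A=np.c_[Q[:,:2]-Q[:,:2].mean(0),np.ones(len(Q))]; k=np.linalg.lstsq(A,Q[:,2],rcond=None)[0]; print(n,len(Q),Q.mean(0).round(4),k.round(3))
# blue pad / block left-right edges
f=c["frame"].astype(int)
for v in range(166,178): print(v,[int(x) for x in f[v,368:400].sum(1)//3])
E
```

```text
17.1917 [ 0.61602 -0.20458  0.03756] [-14.91  -1.54  10.76] [-0.57  1.87 -0.21] 0.0413 0.0016
17.6917 [ 0.61605 -0.20457  0.0376 ] [-15.55  -1.12   9.26] [-0.6   1.82 -0.23] 0.0419 0.0014
18.1917 [ 0.61606 -0.20456  0.03758] [-15.46  -2.69   9.98] [-0.58  1.83 -0.28] 0.0414 0.0021
black 0 [nan nan nan] [0. 0. 0.]
pad 65 [ 0.6389 -0.2037  0.0439] [-0.021  0.042  0.044]
166 [121, 124, 125, 113, 92, 85, 92, 93, 91, 92, 91, 91, 95, 90, 91, 95, 91, 88, 87, 92, 92, 92, 93, 90, 87, 99, 134, 143, 139, 137, 149, 238]
167 [252, 254, 255, 198, 109, 90, 93, 94, 96, 96, 98, 96, 94, 93, 93, 94, 89, 94, 92, 93, 93, 97, 94, 89, 90, 168, 255, 255, 255, 255, 255, 253]
168 [251, 253, 255, 219, 101, 84, 90, 93, 98, 96, 100, 93, 92, 90, 91, 90, 90, 91, 89, 88, 91, 90, 88, 88, 89, 167, 255, 253, 250, 249, 249, 247]
169 [247, 249, 255, 219, 101, 78, 92, 99, 99, 97, 98, 94, 92, 94, 96, 98, 98, 99, 96, 99, 95, 93, 95, 93, 89, 151, 255, 250, 247, 246, 246, 246]
170 [247, 249, 255, 219, 99, 78, 94, 99, 100, 101, 94, 116, 151, 159, 162, 160, 162, 166, 167, 166, 152, 113, 100, 92, 89, 154, 255, 250, 246, 246, 24
[... 461 characters left out ...]
, 248, 249, 250]
174 [74, 74, 78, 76, 80, 85, 91, 96, 99, 86, 106, 146, 166, 166, 167, 166, 167, 167, 164, 169, 169, 146, 106, 88, 88, 150, 255, 255, 255, 255, 255, 255]
175 [96, 95, 99, 98, 98, 98, 97, 105, 107, 87, 103, 143, 165, 170, 171, 173, 169, 168, 167, 168, 170, 143, 103, 88, 85, 109, 185, 200, 201, 199, 195, 165]
176 [100, 98, 99, 94, 99, 99, 96, 104, 103, 89, 103, 144, 165, 169, 174, 172, 169, 170, 164, 167, 170, 143, 103, 88, 90, 112, 169, 181, 177, 136, 93, 70]
177 [97, 96, 98, 99, 99, 96, 83, 89, 92, 83, 94, 118, 124, 126, 127, 133, 140, 139, 147, 142, 136, 132, 123, 130, 120, 117, 132, 119, 90, 80, 71, 71]<stdin>:10: RuntimeWarning: Mean of empty slice.
  ret = um.true_divide(
```

View pics/top10.png

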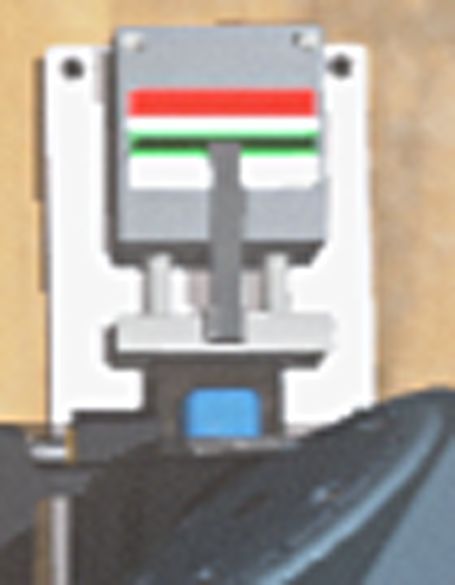

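```bash
python3 - <<'E'
from h import *
from rig import arm,viewer,jaws
P=np.array([.6181,-.2043525,.0385])
def st():
    arm.wait(.2);s=arm.sense();print(P.round(4),s["clock"],s["tool_pos"].round(5),s["contact_force"].round(2),s["moment"].round(2),Ro.from_rotvec(s["ee_rot"]).as_matrix()[:,2].round(4));return s
st()
for dx,dz in((0,.0003),(0,.0003),(-.0004,.0)):
    P+=[dx,0,dz]; arm.servo_line(P,rate=.01); s=st()
    if s["contact_force"][2]<4: break
c=viewer.camera("top"); np.savez("top11.npz",**c); crop(c,350,110,420,200,6.5,"pics/top11.png")
for v in (168,169,171,174): print(v,[dp(c,u,v).round(3)[2] for u in (374,376,382,385,388,391)])
E
```

```text
[ 0.6181 -0.2044  0.0385] 18.9417 [ 0.61602 -0.20454  0.03755] [-14.38  -3.28   9.75] [-0.52  1.82 -0.24] [ 0.3845  0.004  -0.9231]
[ 0.6181 -0.2044  0.0388] 19.3917 [ 0.61602 -0.20457  0.03758] [-13.28  -3.47   6.94] [-0.63  1.76 -0.3 ] [ 0.3845  0.0039 -0.9231]
[ 0.6181 -0.2044  0.0391] 19.8417 [ 0.61601 -0.20458  0.03762] [-11.57  -3.85   3.71] [-0.7   1.58 -0.27] [ 0.3844  0.0038 -0.9232]
168 [np.float64(0.034), np.float64(0.032), np.float64(0.033), np.float64(0.034), np.float64(0.031), np.float64(0.033)]
169 [np.float64(0.032), np.float64(0.033), np.float64(0.043), np.float64(0.043), np.float64(0.033), np.float64(0.035)]
171 [np.float64(0.893), np.float64(0.034), np.float64(0.044), np.float64(0.046), np.float64(0.044), np.float64(0.031)]
174 [np.float64(0.115), np.float64(0.028), np.float64(0.045), np.float64(0.043), np.float64(0.045), np.float64(0.034)]
```

View pics/top11.png

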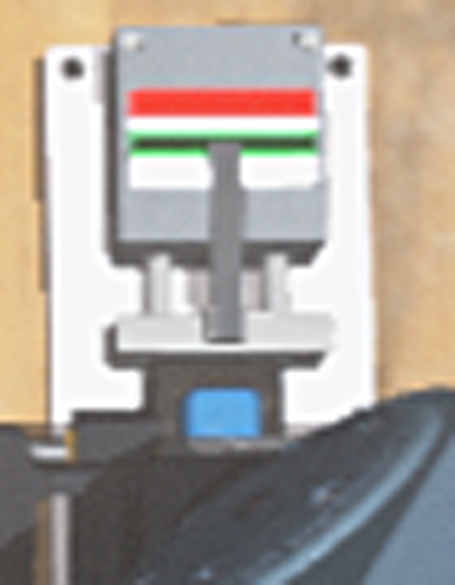

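Unloading the press brought Fx down to −11.6 N while the needle stayed put, so the excess was bed friction. The top faces read 33 mm and 44–45 mm, so the block is flat, and it is square and steady with the needle mid-green. I'm handing it in.

```bash
python3 - <<'E'
from rig import arm,workorder
arm.wait(.3);s=arm.sense();print(s["clock"],s["tool_pos"].round(5),s["contact_force"].round(2),abs(s["qvel"]).max())
print(workorder.hand_in())
E
```

```text
20.1917 [ 0.616   -0.20457  0.03759] [-10.78  -3.5    3.94] 0.0007779634727477862
the job is handed in; nothing more can be done
None
```

I laid the black setting block on the scribed centre line and pressed it down. I then pushed it into the stop until the needle stood mid-green, and handed in at 20.2 s while still gripping and pushing. No verdict was reported.

**Which block:** I took the near black block at top-image pixel (387, 284). There is another black one at (272, 8), but it lies about 1 m out, beyond reach. The pink and orange look-alikes are untouched.

**How it was done:** I tilted the tool 0.4 rad back towards the robot so the wrist stayed clear of the chains hanging beside the fixture. The block went down about 24 mm clear of the stop. The press read 9.6 N at the wrist, about 12 N on the bed, and lasted about 0.5 s.

**Last checks:**
- **Needle:** it stands in the middle of the green in the top picture. The tool moved about 10 mm past first contact, which agrees, and the needle never went beyond mid-green.
- **Flat and square:** depth readings put the block top at about 33 mm and the pad at about 44 mm, as they should be on the bed. The block looks square and on the line in the picture.
- **Push:** the tool reads 10.8 N along the push, against about 9.8 N expected from the spring.
- **At rest:** tool readings are steady and the joints are still.

**Readings that disagreed:**
- With the harder press still on, the push force read about 15 N, more than the spring accounts for. It dropped when I eased the press, with the needle unmoved, so I take the excess to be bed friction.
- A sideways force of about 3.5 N remains at the tool. I saw no turning of the block from it.

I did not measure the tin, steel block and bottle again at the end. The arm's path kept clear of them, and the last wide top picture, taken just before the grasp, shows them unmoved.

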